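# Test the dust extractor's pull switch

### The arm

A 6-joint arm with a two-finger parallel gripper is mounted at the origin on the work surface. World frame = base frame: x ahead of the robot, y to its left, z up, the work surface at z = 0. Lengths are in m, angles in degrees, forces in N, time in s.
With the tool pointing down it reaches from about 0.25 to 0.725 m from the base axis. Payload 9.7 kg.
Tool frame: the origin (TCP) lies at the very end of the fingers, on their centre line; the grasp point (between the pads) lies 19 mm behind it; z points along the fingers, y is the line along which they close (so a half turn about z gives the same grasp; the last joint's range is limited). The gripper opens to 85 mm and grips with 20 to 120 N. Pads are 22 mm wide; open, the fingers measure 114 mm over their backs; the gripper's body (76 mm by 85 mm) begins 54 mm behind the grasp point. The pads swing forward as they close: fully open they stand 13 mm farther back than shut.
Start: joints at [72.938, 4.979, 10.078, 95.1, 0, 90], TCP at [0.161, 0.526, 0.208] pointing down, gripper open.
Joint ranges: [-179.16, 179.16], [-48.56, 103.87], [-65.8, 70.77], [-126.05, 130.52], [-82.76, 87.17], [-180, 180]. Speed limits (degrees/s): [127.2, 127.2, 147.25, 180, 180, 180].

### API

Orientations are given as [roll, pitch, yaw] about the fixed x, y, z axes, in that order (R = Rz(yaw) Ry(pitch) Rx(roll)).
In Python, from workcell import telemetry, optics, workorder gives the robot as it stands.
- The arm moves only by the shell command python3 -m handwheel 'ROWS' [FORCE]. ROWS is JSON, a list of rows, each an object of numbers: "tx", "ty", "tz": the shift along the tool's x, y, z in m; "ax", "ay", "az": the turn, a rotation vector about the tool's x, y, z in degrees; "jaw": the gripper command: -1 is shut, 1 is fully open, values between are in proportion. A call has exactly 10 rows; each row shifts and turns the commanded pose from where the row before left it, along the tool's axes as they then stand; what a row does not reach is not made up. A row lasts 1/8 s, in which the tool goes at most 62.5 mm and 10.7 degrees, less where a joint would pass 70% of its speed; a pose out of reach is approached as far as the arm can. A call is refused whole if a number of a shift passes 0.0625 or a number of a turn 10.7, either way. A call with a gripper value outside its range is refused whole. The fingers move at their own pace and stop on an object; FORCE is the grip in N (left out, the last holds). Time passes only in rows, so rows that do not move let the fingers close, or fill a call up. It gives the time, the measured TCP pose, the force, the opening and the grip force at its end, in the units of the state.
- telemetry.get_obs(): the state, without advancing time (a new reading comes with each control period).
- optics.camera(name): name is "scene" or "top" or "wrist"; returns a dict with "color" (384x512x3 uint8, red, green, blue), "K" (3x3 intrinsics, pixels), "extrinsics" (4x4, takes a point from camera to world coordinates); the wrist camera has in their place "mount" (4x4, takes a point from camera to tool coordinates, whose origin is the TCP and whose axes are the flange's). Camera axes: x right, y down, z forward; pixel columns grow to the right and rows downward; lengths in m; the calibration is good to about 2 mm. A picture is of the moment at which its call begins: read the wrist's pose just before it. There is no depth.
- workorder.job_done(): hands the job in; it is judged then, once.
The state is a dict: "time": time; "q": joint angles; "qd": joint speeds; "joint_efforts": joint torques, N m; "ee_pos": TCP position; "tcp_rot": TCP orientation; "wrist_force": force on the tool from outside, world axes, zero at the start; "torque": the same for the moment, N m; "opening": finger opening in m; "grasp_force": force on a finger pad.
Only numpy, scipy, OpenCV 4.12 (cv2) and the standard library are available. Lean on these libraries where they do the work, as an engineer would, in place of code of your own. Each camera call takes 0.05 s, during which the arm holds its last target. There are 200 camera calls.

### The job

Before carving starts, test the dust extractor's switch: pull the large round mushroom knob straight up and out to its detent, then push it back fully in and let go. Leave the small knob and the T-bar knob of the other two switches as they are.

Things in the scene. Friction and masses are not known exactly. Their poses are not given: they have to be found in the camera images.
- round_knob (a point): Centre of the large round mushroom knob of the dust switch: black plastic, 40 mm across, 24 mm tall, on a thin upright stem over a fixed grey steel box 84 x 84 x 60 mm. 92 mm above the bench when in, 132 mm when out. Pushed in, its underside clears the box top by 20 mm (in that gap a collar 28 mm across, 6 mm high). z up, the way of the pull; box yaw within 20 degrees.
- dust_pull (a joint): How far the large round knob is pulled straight up out of its box, in m: 0 fully in (as at the start), 0.040 fully out at its detent. The detent is the upper end of its travel; a friction catch of about 5 N holds the knob wherever it is left, so it neither springs back nor drops.
- small_knob (a point): Centre of the small cylindrical knob of the lamp switch: black plastic, 22 mm across, 20 mm tall, on a like stem and box. It starts pulled out (132 mm above the bench) and is to be left so. The three boxes stand in a loose row across the bench, in any order, centres at least 160 mm apart; flat hand tools under 35 mm high lie between them.
- tee_knob (a point): Centre of the T-bar knob of the lathe lock: black plastic bar 56 mm long (along its y), 14 mm wide, 18 mm tall, on a like stem and box. It starts pushed in (92 mm above the bench) and is to be left so.
Things that resemble listed ones, but are neither listed nor needed, are in the scene too. Leave any purple look-alike of the part that bears round_knob alone.

How it is judged:
By the outcome, as a careful person would: the job done as asked, in the order asked, and still so for the second after the job is handed in, with the robot touching nothing.
It also fails if it takes over 32 s, if anything falls off the work surface, if the arm or the gripper's body presses on something with over 40 N, if the wrist force passes 120 N, or if a joint passes its speed limit or range.

## Working session

There is one attempt and no reset: what is moved stays moved. The work goes in short steps, Python scripts to look and compute and a shell command to move; the robot and the scene stay as the last step left them, time stands still between calls to the robot, and variables do not carry over. Pictures are saved under pics/ and viewed, at most 10 in all, crops included, and the job is handed in when it is done.

```bash
mkdir -p pics
python3 - <<'E'
from workcell import telemetry, optics
import cv2,numpy as np
o=telemetry.get_obs();print(o['time'],o['ee_pos'],o['tcp_rot'],o['opening'])
for n in("top","scene"):
    c=optics.camera(n);cv2.imwrite(f'pics/{n}0.png',c['color'][:,:,::-1]);np.savez(f'{n}.npz',K=c['K'],E=c['extrinsics']);print(c['K'],c['extrinsics'])
E
```

```text
0.0 [0.16130353 0.52554298 0.20740111] [-1.79926302e+02  1.66459798e-03  1.62936091e+02] 0.08538636987402122
[[377.23612745   0.         250.9814491 ]
 [  0.         377.23612745 187.62331549]
 [  0.           0.           1.        ]] [[ 3.45816484e-03 -9.88563696e-01  1.50764251e-01  3.50112397e-01]
 [-9.99843276e-01 -8.00412348e-04  1.76856533e-02  5.50574362e-03]
 [-1.73627213e-02 -1.50801782e-01 -9.88411533e-01  8.84745394e-01]
 [ 0.00000000e+00  0.00000000e+00  0.00000000e+00  1.00000000e+00]]
[[472.9320339    0.         244.78478452]
 [  0.         472.9320339  191.06651737]
 [  0.           0.           1.        ]] [[ 0.54566169  0.50297487 -0.67027577  1.10802908]
 [ 0.8376757  -0.34981969  0.41943487 -0.39976603]
 [-0.02351047 -0.79034326 -0.61221302  0.69653352]
 [ 0.          0.          0.          1.        ]]
```

View pics/top0.png

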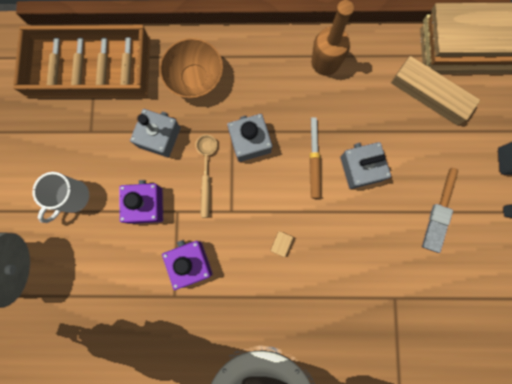

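View pics/scene0.png

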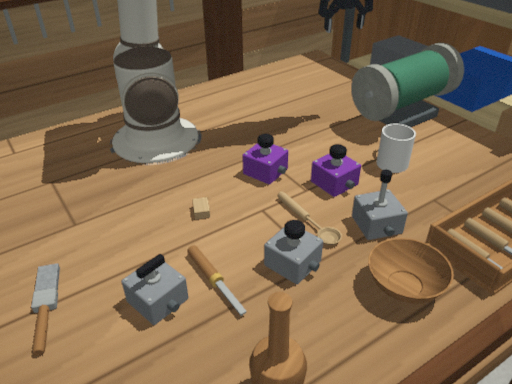

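The top view shows three grey boxes: T-bar at (372,160), round knob at (251,129), small knob at (145,119, pulled out). Two purple decoys stand nearer the robot. In the scene view the grey round knob is at about (293,230).

```bash
cat > h.py <<'E'
import numpy as np
from scipy.spatial.transform import Rotation as R
def ray(K,E,uv):
    d=E[:3,:3]@np.linalg.solve(K,[*uv,1]);return E[:3,3],d/np.linalg.norm(d)
def atz(r,z): return r[0]+r[1]*(z-r[0][2])/r[1][2]
def tri(rs):
    P=[np.eye(3)-np.outer(d,d) for _,d in rs]
    return np.linalg.solve(sum(P),sum(p@o for p,(o,_) in zip(P,rs)))
E
python3 - <<'E'
from h import *
from workcell import telemetry
T=np.load('top.npz');S=np.load('scene.npz')
a=ray(T['K'],T['E'],(251,128.5));b=ray(S['K'],S['E'],(293,230))
p=tri([a,b]);print(p,atz(a,.098),atz(b,.092))
o=telemetry.get_obs();r=R.from_euler('xyz',o['tcp_rot'],degrees=True)
print(r.as_matrix().round(3));t=atz(a,.095);t[2]=.208;print((r.inv().apply(t-o['ee_pos'])).round(4))
E
```

```text
[0.60066581 0.02065472 0.09526814] [0.59940072 0.01999003 0.098     ] [0.59816357 0.02364352 0.092     ]
[[-0.956  0.293 -0.   ]
 [ 0.293  0.956 -0.001]
 [ 0.    -0.001 -1.   ]]
[-5.681e-01 -3.544e-01 -1.000e-04]
```

```bash
python3 -m handwheel '[{"tx":-0.0473,"ty":-0.0295,"jaw":1},{"tx":-0.0473,"ty":-0.0295,"jaw":1},{"tx":-0.0473,"ty":-0.0295,"jaw":1},{"tx":-0.0473,"ty":-0.0295,"jaw":1},{"tx":-0.0473,"ty":-0.0295,"jaw":1},{"tx":-0.0473,"ty":-0.0295,"jaw":1},{"tx":-0.0473,"ty":-0.0295,"jaw":1},{"tx":-0.0473,"ty":-0.0295,"jaw":1},{"tx":-0.0473,"ty":-0.0295,"jaw":1},{"tx":-0.0473,"ty":-0.0295,"jaw":1}]' 60
python3 - <<'E'
from h import *
from workcell import telemetry
o=telemetry.get_obs();r=R.from_euler('xyz',o['tcp_rot'],degrees=True);print(o['q'])
print((r.inv().apply(np.array([.6,.0205,.208])-o['ee_pos'])).round(4))
E
```

```text
[7.29364333e+01 5.00708322e+00 1.00394363e+01 9.50992189e+01
 1.99485171e-03 9.00002428e+01]
[-5.676e-01 -3.541e-01 -1.000e-04]$[0]: bad value
```

```bash
python3 -m handwheel '[{"tx":-0.0473,"ty":-0.0295,"tz":0,"ax":0,"ay":0,"az":0,"jaw":1},{"tx":-0.0473,"ty":-0.0295,"tz":0,"ax":0,"ay":0,"az":0,"jaw":1},{"tx":-0.0473,"ty":-0.0295,"tz":0,"ax":0,"ay":0,"az":0,"jaw":1},{"tx":-0.0473,"ty":-0.0295,"tz":0,"ax":0,"ay":0,"az":0,"jaw":1},{"tx":-0.0473,"ty":-0.0295,"tz":0,"ax":0,"ay":0,"az":0,"jaw":1},{"tx":-0.0473,"ty":-0.0295,"tz":0,"ax":0,"ay":0,"az":0,"jaw":1},{"tx":-0.0473,"ty":-0.0295,"tz":0,"ax":0,"ay":0,"az":0,"jaw":1},{"tx":-0.0473,"ty":-0.0295,"tz":0,"ax":0,"ay":0,"az":0,"jaw":1},{"tx":-0.0473,"ty":-0.0295,"tz":0,"ax":0,"ay":0,"az":0,"jaw":1},{"tx":-0.0473,"ty":-0.0295,"tz":0,"ax":0,"ay":0,"az":0,"jaw":1}]' 60
python3 - <<'E'
from h import *
from workcell import telemetry
o=telemetry.get_obs();r=R.from_euler('xyz',o['tcp_rot'],degrees=True);print(o['q'])
print((r.inv().apply(np.array([.6,.0205,.208])-o['ee_pos'])).round(4))
E
```

```text
time: 1.35
ee_pos: [0.5279, 0.1033, 0.2078]
tcp_rot: [-180.0, -0.0, 162.9]
wrist_force: [0.4, 1.1, -0.1]
opening: 0.0853
grasp_force: 0.0
[1.10701417e+01 3.31664942e+00 8.28811654e+00 9.49856007e+01
 4.65594541e-03 2.81445398e+01]
[-0.0932 -0.058  -0.0002]
```

```bash
python3 -m handwheel '[{"tx":-0.0233,"ty":-0.0145,"tz":0,"ax":0,"ay":0,"az":0,"jaw":1},{"tx":-0.0233,"ty":-0.0145,"tz":0,"ax":0,"ay":0,"az":0,"jaw":1},{"tx":-0.0233,"ty":-0.0145,"tz":0,"ax":0,"ay":0,"az":0,"jaw":1},{"tx":-0.0233,"ty":-0.0145,"tz":0,"ax":0,"ay":0,"az":0,"jaw":1},{"tx":0,"ty":0,"tz":0.01,"ax":0,"ay":0,"az":0,"jaw":1},{"tx":0,"ty":0,"tz":0.01,"ax":0,"ay":0,"az":0,"jaw":1},{"tx":0,"ty":0,"tz":0.01,"ax":0,"ay":0,"az":0,"jaw":1},{"tx":0,"ty":0,"tz":0.01,"ax":0,"ay":0,"az":0,"jaw":1},{"tx":0,"ty":0,"tz":0,"ax":0,"ay":0,"az":0,"jaw":1},{"tx":0,"ty":0,"tz":0,"ax":0,"ay":0,"az":0,"jaw":1}]'
python3 - <<'E'
from h import *
import cv2
from workcell import telemetry,optics
o=telemetry.get_obs();c=optics.camera('wrist')
cv2.imwrite('pics/w1.png',c['color'][:,:,::-1]);np.savez('w1.npz',K=c['K'],M=c['mount'],p=o['ee_pos'],r=o['tcp_rot']);print(c['mount'])
E
```

```text
time: 2.6
ee_pos: [0.5991, 0.0223, 0.1684]
tcp_rot: [180.0, 0.0, 162.9]
wrist_force: [1.1, -0.2, -1.3]
opening: 0.0856
grasp_force: 0.0
[[-8.86167227e-04 -9.48627873e-01 -3.16392753e-01  8.14209699e-02]
 [ 9.99999584e-01 -7.72850603e-04 -4.83636981e-04 -2.44411941e-03]
 [ 2.14267191e-04 -3.16393050e-01  9.48628163e-01 -1.66059815e-01]
 [ 0.00000000e+00  0.00000000e+00  0.00000000e+00  1.00000000e+00]]
```

View pics/w1.png

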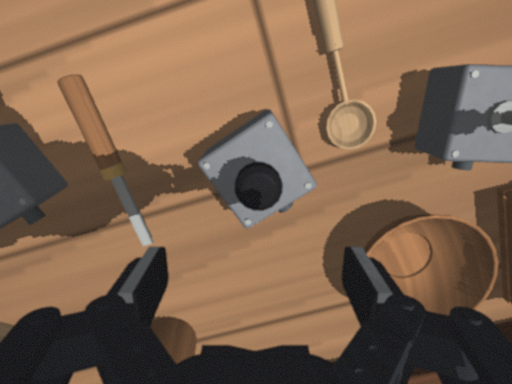

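The wrist view shows the round knob centred at about (258,186), between the open fingers; the tips are at (150,250) and (357,250), and nothing stands under them near the box.

Run:
```python
from h import *
w=np.load('w1.npz');E=np.eye(4);r=R.from_euler('xyz',w['r'],degrees=True);E[:3,:3]=r.as_matrix();E[:3,3]=w['p']
a=ray(w['K'],E@w['M'],(258,186))
for z in(.092,.098,.104):
    t=atz(a,z);print(t,r.inv().apply(t-w['p']))
T=np.load('top.npz');S=np.load('scene.npz')
print(tri([a,ray(T['K'],T['E'],(251,128.5)),ray(S['K'],S['E'],(293,230))]))
```

```text
[0.59727415 0.02307194 0.092     ] [0.00197444 0.00017626 0.07643443]
[0.59537292 0.0235865  0.098     ] [0.00394045 0.00011142 0.07043359]
[0.59347169 0.02410106 0.104     ] [5.90645424e-03 4.65705278e-05 6.44327542e-02]
[0.59908766 0.02193679 0.09322087]
```

```bash
python3 -m handwheel '[{"tx":0.001,"ty":0,"tz":0.0163,"ax":0,"ay":0,"az":0,"jaw":1},{"tx":0,"ty":0,"tz":0.0163,"ax":0,"ay":0,"az":0,"jaw":1},{"tx":0,"ty":0,"tz":0.0163,"ax":0,"ay":0,"az":0,"jaw":1},{"tx":0,"ty":0,"tz":0.0163,"ax":0,"ay":0,"az":0,"jaw":1},{"tx":0,"ty":0,"tz":0.0163,"ax":0,"ay":0,"az":0,"jaw":1},{"tx":0,"ty":0,"tz":0.0163,"ax":0,"ay":0,"az":0,"jaw":1},{"tx":0,"ty":0,"tz":0,"ax":0,"ay":0,"az":0,"jaw":-1},{"tx":0,"ty":0,"tz":0,"ax":0,"ay":0,"az":0,"jaw":-1},{"tx":0,"ty":0,"tz":0,"ax":0,"ay":0,"az":0,"jaw":-1},{"tx":0,"ty":0,"tz":0,"ax":0,"ay":0,"az":0,"jaw":-1}]' 60
```

```text
time: 3.9
ee_pos: [0.5994, 0.0249, 0.0723]
tcp_rot: [179.7, 0.1, 163.0]
wrist_force: [0.3, 11.0, 4.5]
opening: 0.0355
grasp_force: 59.3
```

Run:
```python
from h import *
import cv2
from workcell import optics
c=optics.camera('wrist')['color'][:,:,::-1]
s=optics.camera('scene')['color'][130:280,200:400,::-1]
cv2.imwrite('pics/w2.png',np.hstack([cv2.resize(c,(400,300)),cv2.resize(s,(400,300),interpolation=2)]))
```

```text
(no output)
```

View pics/w2.png

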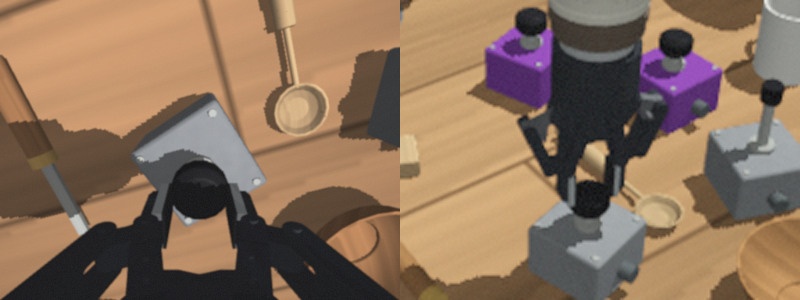

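Fingers have closed on the knob, but it may sit off the pad centre: wrist view knob top at about (255,240) full-frame, scene crop knob at (590,197). I'll check this numerically.

Run:
```python
from h import *
import cv2
from workcell import telemetry,optics
o=telemetry.get_obs();w=np.load('w1.npz');S=np.load('scene.npz')
r=R.from_euler('xyz',o['tcp_rot'],degrees=True);E=np.eye(4);E[:3,:3]=r.as_matrix();E[:3,3]=o['ee_pos'];print(o['ee_pos'],o['wrist_force'],o['torque'])
for uv in((255,243),(255,235)):
    a=ray(w['K'],E@w['M'],uv)
    for z in(.092,.104):print(uv,z,r.inv().apply(atz(a,z)-o['ee_pos']).round(4))
b=ray(S['K'],S['E'],(295,227))
for z in(.092,.104):print('scene',z,atz(b,z),r.inv().apply(atz(b,z)-o['ee_pos']).round(4))
c=optics.camera('wrist')['color'][:,:,::-1]
s=optics.camera('scene')['color'][190:265,255:330,::-1]
pr=lambda Ec,K,P:(lambda q:q[:2]/q[2])(K@(np.linalg.inv(Ec)@np.append(P,1))[:3])
for l,x in(('tip',[0,.02,-.003]),('tip-',[0,-.02,-.003]),('gp',[0,0,-.019]),('pad+',[.011,.02,-.003]),('pad-',[-.011,.02,-.003])):
    P=E[:3,3]+r.apply(x);print(l,pr(S['E'],S['K'],P).round(0),pr(E@w['M'],w['K'],P).round(0))
cv2.imwrite('pics/w3.png',np.hstack([cv2.resize(c[200:350,180:340],(400,375),interpolation=2),cv2.resize(s,(375,375),interpolation=2)]))
```

```text
[0.59948051 0.02493564 0.07232503] [ 0.56923793 11.55413945  6.08680327] [ 2.42033865 -0.20421426  0.07324848]
(255, 243) 0.092 [ 0.0012 -0.0024 -0.0197]
(255, 243) 0.104 [ 0.0078 -0.0024 -0.0317]
(255, 235) 0.092 [ 0.006  -0.0024 -0.0197]
(255, 235) 0.104 [ 0.0122 -0.0024 -0.0317]
scene 0.092 [0.59365929 0.03188896 0.092     ] [ 0.0075  0.0051 -0.0197]
scene 0.104 [0.60386954 0.0233206  0.104     ] [-0.0047 -0.0001 -0.0317]
tip [303. 234.] [293. 231.]
tip- [284. 239.] [225. 231.]
gp [294. 230.] [259. 244.]
pad+ [301. 231.] [294. 214.]
pad- [306. 238.] [292. 248.]
```

View pics/w3.png

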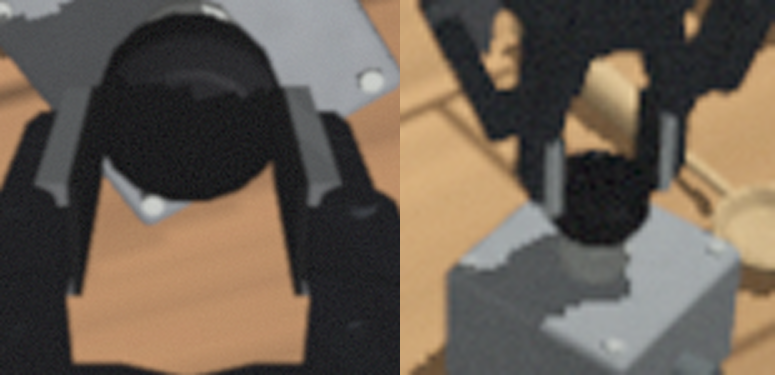

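The close-up shows the pads holding only the upper part of the knob: the tips sit about 9 mm behind the TCP at this opening. The knob is also a few mm toward tool +x and +y. I'll regrip lower and better centred.

```bash
python3 -m handwheel '[{"tx":0,"ty":0,"tz":0,"ax":0,"ay":0,"az":0,"jaw":0.4},{"tx":0,"ty":0,"tz":0,"ax":0,"ay":0,"az":0,"jaw":0.4},{"tx":0.003,"ty":0.0025,"tz":0,"ax":0,"ay":0,"az":0,"jaw":0.4},{"tx":0,"ty":0,"tz":0.005,"ax":0,"ay":0,"az":0,"jaw":0.4},{"tx":0,"ty":0,"tz":0.005,"ax":0,"ay":0,"az":0,"jaw":0.4},{"tx":0,"ty":0,"tz":0,"ax":0,"ay":0,"az":0,"jaw":0.4},{"tx":0,"ty":0,"tz":0,"ax":0,"ay":0,"az":0,"jaw":-1},{"tx":0,"ty":0,"tz":0,"ax":0,"ay":0,"az":0,"jaw":-1},{"tx":0,"ty":0,"tz":0,"ax":0,"ay":0,"az":0,"jaw":-1},{"tx":0,"ty":0,"tz":0,"ax":0,"ay":0,"az":0,"jaw":-1}]' 60
```

```text
time: 5.35
ee_pos: [0.5962, 0.0261, 0.0607]
tcp_rot: [180.0, 0.0, 163.0]
wrist_force: [-0.6, 4.1, 4.0]
opening: 0.037
grasp_force: 60.6
```

```bash
python3 -m handwheel '[{"tx":0,"ty":0,"tz":-0.004,"ax":0,"ay":0,"az":0,"jaw":-1},{"tx":0,"ty":0,"tz":-0.004,"ax":0,"ay":0,"az":0,"jaw":-1},{"tx":0,"ty":0,"tz":-0.004,"ax":0,"ay":0,"az":0,"jaw":-1},{"tx":0,"ty":0,"tz":-0.004,"ax":0,"ay":0,"az":0,"jaw":-1},{"tx":0,"ty":0,"tz":-0.004,"ax":0,"ay":0,"az":0,"jaw":-1},{"tx":0,"ty":0,"tz":-0.004,"ax":0,"ay":0,"az":0,"jaw":-1},{"tx":0,"ty":0,"tz":-0.004,"ax":0,"ay":0,"az":0,"jaw":-1},{"tx":0,"ty":0,"tz":-0.004,"ax":0,"ay":0,"az":0,"jaw":-1},{"tx":0,"ty":0,"tz":-0.004,"ax":0,"ay":0,"az":0,"jaw":-1},{"tx":0,"ty":0,"tz":-0.004,"ax":0,"ay":0,"az":0,"jaw":-1}]' 60
```

```text
time: 6.6
ee_pos: [0.596, 0.0261, 0.0993]
tcp_rot: [180.0, -0.1, 163.0]
wrist_force: [3.3, 4.2, -5.8]
opening: 0.0379
grasp_force: 60.6
```

```bash
python3 -m handwheel '[{"tx":0,"ty":0,"tz":-0.001,"ax":0,"ay":0,"az":0,"jaw":-1},{"tx":0,"ty":0,"tz":-0.001,"ax":0,"ay":0,"az":0,"jaw":-1},{"tx":0,"ty":0,"tz":-0.001,"ax":0,"ay":0,"az":0,"jaw":-1},{"tx":0,"ty":0,"tz":-0.001,"ax":0,"ay":0,"az":0,"jaw":-1},{"tx":0,"ty":0,"tz":-0.001,"ax":0,"ay":0,"az":0,"jaw":-1},{"tx":0,"ty":0,"tz":0,"ax":0,"ay":0,"az":0,"jaw":-1},{"tx":0,"ty":0,"tz":0,"ax":0,"ay":0,"az":0,"jaw":-1},{"tx":0,"ty":0,"tz":0,"ax":0,"ay":0,"az":0,"jaw":-1},{"tx":0,"ty":0,"tz":0,"ax":0,"ay":0,"az":0,"jaw":-1},{"tx":0,"ty":0,"tz":0,"ax":0,"ay":0,"az":0,"jaw":-1}]' 60
python3 - <<'E'
import cv2
from workcell import optics
s=optics.camera('scene')['color'][165:265,245:345,::-1]
cv2.imwrite('pics/s4.png',cv2.resize(s,(400,400),interpolation=2))
E
```

```text
time: 7.85
ee_pos: [0.5958, 0.0261, 0.1011]
tcp_rot: [-180.0, -0.2, 163.0]
wrist_force: [12.2, 4.4, -24.7]
opening: 0.0372
grasp_force: 63.6
```

View pics/s4.png

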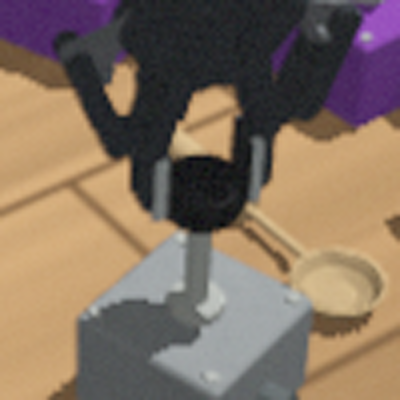

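The stem is fully exposed and the knob (200,195 in the crop) is firmly held. The tool has risen 40 mm and the pull has climbed to 25 N, so the knob is at its upper stop. Now I push it back.

```bash
python3 -m handwheel '[{"tx":0,"ty":0,"tz":0.005,"ax":0,"ay":0,"az":0,"jaw":-1},{"tx":0,"ty":0,"tz":0.005,"ax":0,"ay":0,"az":0,"jaw":-1},{"tx":0,"ty":0,"tz":0.005,"ax":0,"ay":0,"az":0,"jaw":-1},{"tx":0,"ty":0,"tz":0.005,"ax":0,"ay":0,"az":0,"jaw":-1},{"tx":0,"ty":0,"tz":0.005,"ax":0,"ay":0,"az":0,"jaw":-1},{"tx":0,"ty":0,"tz":0.005,"ax":0,"ay":0,"az":0,"jaw":-1},{"tx":0,"ty":0,"tz":0.005,"ax":0,"ay":0,"az":0,"jaw":-1},{"tx":0,"ty":0,"tz":0.005,"ax":0,"ay":0,"az":0,"jaw":-1},{"tx":0,"ty":0,"tz":0.004,"ax":0,"ay":0,"az":0,"jaw":-1},{"tx":0,"ty":0,"tz":0.002,"ax":0,"ay":0,"az":0,"jaw":-1}]' 60
```

```text
time: 9.15
ee_pos: [0.5963, 0.026, 0.0606]
tcp_rot: [179.9, 0.1, 162.9]
wrist_force: [-5.5, 4.6, 18.1]
opening: 0.0373
grasp_force: 68.0
```

```bash
python3 -m handwheel '[{"tx":0,"ty":0,"tz":0.002,"ax":0,"ay":0,"az":0,"jaw":-1},{"tx":0,"ty":0,"tz":0,"ax":0,"ay":0,"az":0,"jaw":-1},{"tx":0,"ty":0,"tz":0,"ax":0,"ay":0,"az":0,"jaw":0.5},{"tx":0,"ty":0,"tz":0,"ax":0,"ay":0,"az":0,"jaw":1},{"tx":0,"ty":0,"tz":0,"ax":0,"ay":0,"az":0,"jaw":1},{"tx":0,"ty":0,"tz":0,"ax":0,"ay":0,"az":0,"jaw":1},{"tx":0,"ty":0,"tz":-0.005,"ax":0,"ay":0,"az":0,"jaw":1},{"tx":0,"ty":0,"tz":-0.02,"ax":0,"ay":0,"az":0,"jaw":1},{"tx":0,"ty":0,"tz":-0.03,"ax":0,"ay":0,"az":0,"jaw":1},{"tx":0,"ty":0,"tz":-0.03,"ax":0,"ay":0,"az":0,"jaw":1}]' 20
```

```text
time: 10.4
ee_pos: [0.5959, 0.0257, 0.1434]
tcp_rot: [-180.0, -0.0, 162.9]
wrist_force: [1.2, -0.2, 0.3]
opening: 0.0853
grasp_force: 0.0
```

Released cleanly. To be sure the opening pads did not lift the knob, I'll press lightly on top with the closed fingers.

```bash
python3 -m handwheel '[{"tx":0,"ty":0,"tz":0,"ax":0,"ay":0,"az":0,"jaw":-1},{"tx":0,"ty":0,"tz":0,"ax":0,"ay":0,"az":0,"jaw":-1},{"tx":0,"ty":0,"tz":0,"ax":0,"ay":0,"az":0,"jaw":-1},{"tx":0,"ty":0,"tz":0,"ax":0,"ay":0,"az":0,"jaw":-1},{"tx":0,"ty":0,"tz":0,"ax":0,"ay":0,"az":0,"jaw":-1},{"tx":0,"ty":0,"tz":0.01,"ax":0,"ay":0,"az":0,"jaw":-1},{"tx":0,"ty":0,"tz":0.01,"ax":0,"ay":0,"az":0,"jaw":-1},{"tx":0,"ty":0,"tz":0.01,"ax":0,"ay":0,"az":0,"jaw":-1},{"tx":0,"ty":0,"tz":0.005,"ax":0,"ay":0,"az":0,"jaw":-1},{"tx":0,"ty":0,"tz":0.003,"ax":0,"ay":0,"az":0,"jaw":-1}]'
```

```text
time: 11.65
ee_pos: [0.5959, 0.0257, 0.1039]
tcp_rot: [-180.0, -0.0, 162.9]
wrist_force: [0.0, 0.7, -0.5]
opening: 0.0
grasp_force: 0.0
```

```bash
python3 -m handwheel '[{"tx":0,"ty":0,"tz":0.0005,"ax":0,"ay":0,"az":0,"jaw":-1},{"tx":0,"ty":0,"tz":0.0005,"ax":0,"ay":0,"az":0,"jaw":-1},{"tx":0,"ty":0,"tz":0.0005,"ax":0,"ay":0,"az":0,"jaw":-1},{"tx":0,"ty":0,"tz":0.0005,"ax":0,"ay":0,"az":0,"jaw":-1},{"tx":0,"ty":0,"tz":0.0005,"ax":0,"ay":0,"az":0,"jaw":-1},{"tx":0,"ty":0,"tz":0.0005,"ax":0,"ay":0,"az":0,"jaw":-1},{"tx":0,"ty":0,"tz":0,"ax":0,"ay":0,"az":0,"jaw":-1},{"tx":0,"ty":0,"tz":0,"ax":0,"ay":0,"az":0,"jaw":-1},{"tx":0,"ty":0,"tz":0,"ax":0,"ay":0,"az":0,"jaw":-1},{"tx":0,"ty":0,"tz":0,"ax":0,"ay":0,"az":0,"jaw":-1}]'
```

```text
time: 12.9
ee_pos: [0.596, 0.0258, 0.1013]
tcp_rot: [180.0, 0.0, 162.9]
wrist_force: [-0.0, -0.3, -0.8]
opening: 0.0001
grasp_force: 0.0
```

```bash
python3 -m handwheel '[{"tx":0,"ty":0,"tz":0.0005,"ax":0,"ay":0,"az":0,"jaw":-1},{"tx":0,"ty":0,"tz":0.0005,"ax":0,"ay":0,"az":0,"jaw":-1},{"tx":0,"ty":0,"tz":0.0005,"ax":0,"ay":0,"az":0,"jaw":-1},{"tx":0,"ty":0,"tz":0.0005,"ax":0,"ay":0,"az":0,"jaw":-1},{"tx":0,"ty":0,"tz":0.0005,"ax":0,"ay":0,"az":0,"jaw":-1},{"tx":0,"ty":0,"tz":0.0005,"ax":0,"ay":0,"az":0,"jaw":-1},{"tx":0,"ty":0,"tz":0.0005,"ax":0,"ay":0,"az":0,"jaw":-1},{"tx":0,"ty":0,"tz":0.0005,"ax":0,"ay":0,"az":0,"jaw":-1},{"tx":0,"ty":0,"tz":0,"ax":0,"ay":0,"az":0,"jaw":-1},{"tx":0,"ty":0,"tz":0,"ax":0,"ay":0,"az":0,"jaw":-1}]'
```

```text
time: 14.15
ee_pos: [0.596, 0.0258, 0.0973]
tcp_rot: [-180.0, 0.0, 162.9]
wrist_force: [0.3, -0.2, -0.0]
opening: -0.0003
grasp_force: 0.0
```

Run:
```python
import cv2,numpy as np
from workcell import optics
s=optics.camera('scene')['color'][165:265,245:345,::-1];c=optics.camera('wrist')['color'][150:350,150:350,::-1]
cv2.imwrite('pics/s5.png',np.hstack([cv2.resize(x,(400,400),interpolation=2) for x in(s,c)]))
```

```text
(no output)
```

View pics/s5.png

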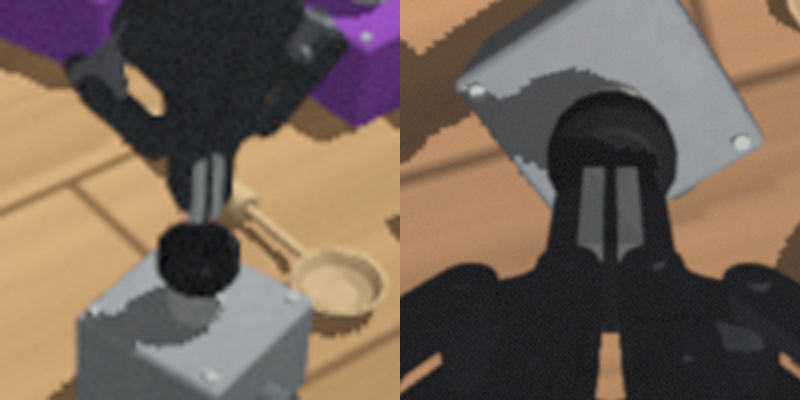

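The closed tips (crop 205,220) hover just above the knob (198,258), which looks fully in: the same pixel as at the start. I'll go a few mm further to feel contact.

```bash
python3 -m handwheel '[{"tx":0,"ty":0,"tz":0.0005,"ax":0,"ay":0,"az":0,"jaw":-1},{"tx":0,"ty":0,"tz":0.0005,"ax":0,"ay":0,"az":0,"jaw":-1},{"tx":0,"ty":0,"tz":0.0005,"ax":0,"ay":0,"az":0,"jaw":-1},{"tx":0,"ty":0,"tz":0.0005,"ax":0,"ay":0,"az":0,"jaw":-1},{"tx":0,"ty":0,"tz":0.0005,"ax":0,"ay":0,"az":0,"jaw":-1},{"tx":0,"ty":0,"tz":0.0005,"ax":0,"ay":0,"az":0,"jaw":-1},{"tx":0,"ty":0,"tz":0.0005,"ax":0,"ay":0,"az":0,"jaw":-1},{"tx":0,"ty":0,"tz":0.0005,"ax":0,"ay":0,"az":0,"jaw":-1},{"tx":0,"ty":0,"tz":0.0005,"ax":0,"ay":0,"az":0,"jaw":-1},{"tx":0,"ty":0,"tz":0,"ax":0,"ay":0,"az":0,"jaw":-1}]'
```

```text
time: 15.5
ee_pos: [0.596, 0.0258, 0.0927]
tcp_rot: [-180.0, -0.0, 162.9]
wrist_force: [0.2, -0.4, 0.4]
opening: -0.0003
grasp_force: 0.0
```

```bash
python3 -m handwheel '[{"tx":0,"ty":0,"tz":0.0005,"ax":0,"ay":0,"az":0,"jaw":-1},{"tx":0,"ty":0,"tz":0.0005,"ax":0,"ay":0,"az":0,"jaw":-1},{"tx":0,"ty":0,"tz":0.0005,"ax":0,"ay":0,"az":0,"jaw":-1},{"tx":0,"ty":0,"tz":0.0005,"ax":0,"ay":0,"az":0,"jaw":-1},{"tx":0,"ty":0,"tz":0.0005,"ax":0,"ay":0,"az":0,"jaw":-1},{"tx":0,"ty":0,"tz":0.0005,"ax":0,"ay":0,"az":0,"jaw":-1},{"tx":0,"ty":0,"tz":0.0005,"ax":0,"ay":0,"az":0,"jaw":-1},{"tx":0,"ty":0,"tz":0.0005,"ax":0,"ay":0,"az":0,"jaw":-1},{"tx":0,"ty":0,"tz":0.0005,"ax":0,"ay":0,"az":0,"jaw":-1},{"tx":0,"ty":0,"tz":0,"ax":0,"ay":0,"az":0,"jaw":-1}]'
python3 - <<'E'
import cv2,numpy as np
from workcell import optics
s=optics.camera('scene')['color'][165:265,245:345,::-1];c=optics.camera('wrist')['color'][150:350,150:350,::-1]
cv2.imwrite('pics/s6.png',np.hstack([cv2.resize(x,(400,400),interpolation=2) for x in(s,c)]))
E
```

```text
time: 16.75
ee_pos: [0.596, 0.0258, 0.0883]
tcp_rot: [180.0, 0.0, 162.9]
wrist_force: [0.5, -0.4, -0.2]
opening: -0.0002
grasp_force: 0.0
```

View pics/s6.png

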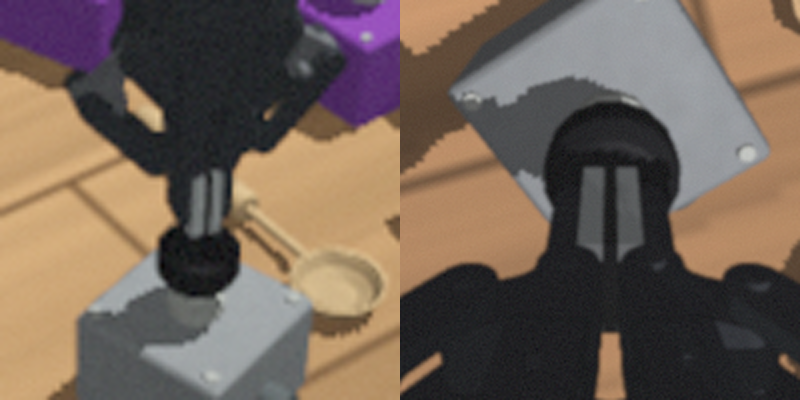

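The tips (205,236) now overlap the back of the knob top and seem about 5 mm from contact; the knob is unchanged at (198,262).

```bash
python3 -m handwheel '[{"tx":0,"ty":0,"tz":0.0008,"ax":0,"ay":0,"az":0,"jaw":-1},{"tx":0,"ty":0,"tz":0.0008,"ax":0,"ay":0,"az":0,"jaw":-1},{"tx":0,"ty":0,"tz":0.0008,"ax":0,"ay":0,"az":0,"jaw":-1},{"tx":0,"ty":0,"tz":0.0008,"ax":0,"ay":0,"az":0,"jaw":-1},{"tx":0,"ty":0,"tz":0.0008,"ax":0,"ay":0,"az":0,"jaw":-1},{"tx":0,"ty":0,"tz":0.0008,"ax":0,"ay":0,"az":0,"jaw":-1},{"tx":0,"ty":0,"tz":0.0008,"ax":0,"ay":0,"az":0,"jaw":-1},{"tx":0,"ty":0,"tz":0.0008,"ax":0,"ay":0,"az":0,"jaw":-1},{"tx":0,"ty":0,"tz":0,"ax":0,"ay":0,"az":0,"jaw":-1},{"tx":0,"ty":0,"tz":0,"ax":0,"ay":0,"az":0,"jaw":-1}]'
```

```text
time: 18.1
ee_pos: [0.596, 0.0258, 0.0819]
tcp_rot: [180.0, 0.0, 162.9]
wrist_force: [0.5, 0.5, -0.4]
opening: 0.0004
grasp_force: 0.0
```

```bash
python3 -m handwheel '[{"tx":0,"ty":0,"tz":0.0006,"ax":0,"ay":0,"az":0,"jaw":-1},{"tx":0,"ty":0,"tz":0.0006,"ax":0,"ay":0,"az":0,"jaw":-1},{"tx":0,"ty":0,"tz":0.0006,"ax":0,"ay":0,"az":0,"jaw":-1},{"tx":0,"ty":0,"tz":0.0006,"ax":0,"ay":0,"az":0,"jaw":-1},{"tx":0,"ty":0,"tz":0.0006,"ax":0,"ay":0,"az":0,"jaw":-1},{"tx":0,"ty":0,"tz":0.0006,"ax":0,"ay":0,"az":0,"jaw":-1},{"tx":0,"ty":0,"tz":0.0006,"ax":0,"ay":0,"az":0,"jaw":-1},{"tx":0,"ty":0,"tz":0.0006,"ax":0,"ay":0,"az":0,"jaw":-1},{"tx":0,"ty":0,"tz":0,"ax":0,"ay":0,"az":0,"jaw":-1},{"tx":0,"ty":0,"tz":0,"ax":0,"ay":0,"az":0,"jaw":-1}]'
```

```text
time: 19.35
ee_pos: [0.5963, 0.0258, 0.0807]
tcp_rot: [179.9, 0.2, 162.9]
wrist_force: [-9.3, -0.5, 23.4]
opening: -0.0004
grasp_force: 11.7
```

Contact was at about z = 0.081. At 23 N, well above the 5 N catch, the knob does not move, so it is fully in. I'll retreat.

```bash
python3 -m handwheel '[{"tx":0,"ty":0,"tz":-0.003,"ax":0,"ay":0,"az":0,"jaw":-1},{"tx":0,"ty":0,"tz":-0.01,"ax":0,"ay":0,"az":0,"jaw":-1},{"tx":0,"ty":0,"tz":-0.03,"ax":0,"ay":0,"az":0,"jaw":-1},{"tx":0,"ty":0,"tz":-0.03,"ax":0,"ay":0,"az":0,"jaw":-1},{"tx":0,"ty":0,"tz":-0.03,"ax":0,"ay":0,"az":0,"jaw":-1},{"tx":0,"ty":0,"tz":-0.02,"ax":0,"ay":0,"az":0,"jaw":-1},{"tx":0,"ty":0,"tz":0,"ax":0,"ay":0,"az":0,"jaw":-1},{"tx":0,"ty":0,"tz":0,"ax":0,"ay":0,"az":0,"jaw":-1},{"tx":0,"ty":0,"tz":0,"ax":0,"ay":0,"az":0,"jaw":-1},{"tx":0,"ty":0,"tz":0,"ax":0,"ay":0,"az":0,"jaw":-1}]'
python3 - <<'E'
import cv2
from workcell import optics
cv2.imwrite('pics/s7.png',optics.camera('scene')['color'][:,:,::-1])
E
```

```text
time: 20.6
ee_pos: [0.5957, 0.0257, 0.1993]
tcp_rot: [-180.0, -0.1, 162.9]
wrist_force: [-0.0, -0.3, -1.0]
opening: -0.0
grasp_force: 0.0
```

View pics/s7.png

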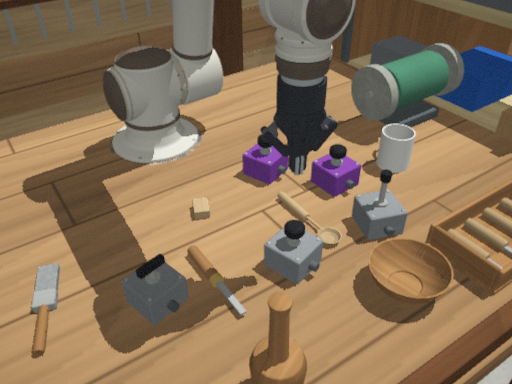

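The round knob is back at (293,230), fully in. The small knob (386,177) and T-bar (150,267) are unchanged, and the gripper is clear of everything.

```bash
python3 -c "from workcell import workorder;print(workorder.job_done())"
```

```text
the job is handed in; nothing more can be done
None
```

The large round knob was pulled out to its stop (40 mm), pushed fully back in and released, the small knob and T-bar look unmoved in the last picture, and the job was handed in at about 21 s.

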